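Cure the resin pendants in the lamp box

TASK

Start a cure of the two pendants lying in the UV lamp box: gently push its amber lid down until it is fully shut, then switch the box on by pressing the raised front end of the rocker right down. Next press the middle one of the three small round time keys all the way in, and last the long start key all the way in. Press no other key, leave the pendants and the things around the box lying as they are (nothing is picked up), and finish with the lid shut, the rocker on and the keys released.

Things in the scene. Friction and masses are not known exactly. Their poses are not given: they have to be found in the camera images.
- cure_box: White UV curing box fixed to the bench, 250 (x) x 240 (y) mm; origin: centre of its underside, x from the control side (near the robot) to the hinge side, y left, z up. Front 105 mm: level control deck 60 mm high with, from left (+y) to right, rocker, three round keys, long key. Behind: open chamber, rim at 85 mm, floor at 32 mm; shut, the lid's top is at 93 mm.
- lid (a joint): Lid angle in rad: 0 = shut flat on the chamber, at most 1.5 (nearly upright). Starts open, above 1. It swings up and back towards the box's +x; its outer face is then the one turned to +x. A stiff hinge: the lid stays wherever it is left, and takes about 1 to 4 N at its front bar to move down.
- lid_front (a point): Middle of the lid's front bar, on its outer (upper when shut) face, 135 mm from the hinge line and 8 mm off the hinge plane. Lid: black frame 142 x 236 x 8 mm of 14 mm bars round an amber pane (2 mm lower than the bars), with a black finger tab 50 mm wide at mid-front that reaches 154 mm from the hinge line. Site z: outward normal of the lid; point -x: from hinge to front edge.
- lid_hinge (a point): Middle of the lid's hinge line, at 124, 0, 85 mm in the box's frame; the line runs along the box's y.
- rocker (a joint): Mains rocker angle in rad: 0 = off (front end raised), 0.30 = on (front end pressed fully down, level). It stays where it is left; 2 to 3 N on the raised end moves it.
- rocker_on_end (a point): Point on the raised front end (wing) of the black V-shaped rocker at the left of the deck, 12 mm in front of its pivot: the place to press straight down. Rocker 34 mm long along the box's x, 24 mm wide. The point lies 68.5 mm above the bench when off and comes down to 65 mm, with the wing level, when on.
- time_left (a joint): Travel in m of the left round time key: 0 = up, 0.005 = fully in. Not to be pressed.
- time_left_top (a point): Centre of the top of the left round white time key, 18 mm diameter, 37 mm to the left of the middle one.
- time_mid (a joint): Travel in m of the middle round time key: 0 = up, 0.005 = fully in. Spring return; about 4 N holds it fully in.
- time_mid_top (a point): Centre of the top of the middle round white time key, 18 mm diameter; 68 mm above the bench when up. Pressed straight down.
- time_right (a joint): Travel in m of the right round time key: 0 = up, 0.005 = fully in. Not to be pressed.
- time_right_top (a point): Centre of the top of the right round white time key, 18 mm diameter, 37 mm to the right of the middle one.
- start (a joint): Travel in m of the long start key: 0 = up, 0.005 = fully in. Spring return; about 4 N holds it fully in.
- start_top (a point): Centre of the top of the long white start key at the right end of the deck, 46 mm along the box's y and 18 mm along its x; 68 mm above the bench when up. Pressed straight down.
- drop_center (a point): Centre of a loose green domed pendant, 20 mm across, 8 mm high, lying on the chamber floor. To be left alone.
- moon_center (a point): Centre of a loose brass crescent pendant, 23 mm across, 5 mm high, lying on the chamber floor. To be left alone.
- pliers_center (a point): Centre of a pair of pliers with black grips, 140 x 62 x 12 mm, lying on the bench to the right of the box. To be left alone.
- resin_center (a point): Centre (half-way up) of a white resin bottle, 34 mm diameter, 75 mm tall, standing to the left of the box. To be left alone.
- stick_center (a point): Centre of a black square wax stick, 75 x 10 x 10 mm, lying in front of the box. To be left alone.

How it is judged:
By the outcome, as a careful person would: the job done as asked, in the order asked, and still so for the second after the job is handed in, with the robot touching nothing.
It also fails if it takes over 45 s, if anything falls off the work surface, if the arm or the gripper's body presses on something with over 40 N, if the wrist force passes 120 N, or if a joint passes its speed limit or range.

ROBOT

A 7-joint arm with a two-finger parallel gripper is mounted at the origin on the work surface. World frame = base frame: x ahead of the robot, y to its left, z up, the work surface at z = 0. Lengths are in m, angles in rad, forces in N, time in s.
With the tool pointing down it reaches from about 0.4 to 0.85 m from the base axis. Payload 10.4 kg.
Tool frame: the origin (TCP) lies on the centre line of the jaws, within the pads' length; the fingertips stand r.tip_extent ahead of it and the grasp point (between the pads) lies 3 mm ahead of it (r.tip_extent is the distance from the TCP to the fingertips, in m); z points along the fingers, y is the direction in which the jaws open and shut (so a half turn about z gives the same grasp; the last joint's range is limited). The gripper opens to 87 mm and grips with 3 to 60 N. Pads are 19 mm wide; open, the fingers measure 117 mm over their backs; the gripper's body (75 mm by 190 mm) begins 51 mm behind the grasp point.
Start: joints at [1.311, 0.332, -0.065, 1.46, 0.022, 1.35, -0.088], TCP at [0.147, -0.608, 0.245] pointing down, gripper open.
Joint ranges: [-2.6, 2.6], [-0.5, 2.12], [-1.47, 1.34], [0.16, 2.42], [-1.27, 4.41], [0.06, 2.06], [-2.6, 2.6]. Speed limits (rad/s): [2.22, 2.22, 2.79, 2.79, 3.14, 3.14, 3.14].

INTERFACE

Orientations are given as a unit quaternion [x, y, z, w].
In Python, from bench import r gives the robot as it stands. The module is installed in compiled form; this text tells all that it offers.
- The arm moves only by the shell command python3 -m jog 'ROWS' [FORCE]. ROWS is JSON, a list of rows, each a list of 5 numbers: the shift along the tool's x, y, z in cm, then the turn about the tool's z in rad, then the closure, from 0 (fully open) to 1 (shut). A call has exactly 10 rows; each row shifts and turns the pose as measured when the row begins, along the tool's axes as they then stand; what a row does not reach is not made up. A row lasts 1/10 s, in which the tool goes at most 50 mm and 8.59 degrees, less where a joint would pass 70% of its speed; a pose out of reach is approached as far as the arm can. A call with a gripper value outside its range is refused whole. The fingers move at their own pace and stop on an object; FORCE is the grip in N (left out, the last holds). Time passes only in rows, so rows that do not move let the fingers close, or fill a call up. It gives the time, the measured TCP pose, the force and the opening at its end, in the units of the state.
- r.read_state(): the state, without advancing time (a new reading comes with each control period).
- r.camera(name): name is "side" or "top"; returns a dict with "pixels" (420x560x3 uint8, red, green, blue), "fx", "fy", "cx", "cy" (pixels), "k1" (the pictures are not rectified: a ray, as slopes to the right and down, at radius r is drawn at 1 + k1 r^2 times it, then the intrinsics apply), "camera_from_world" (4x4, takes a point from world to camera coordinates). Camera axes: x right, y up, looking along -z (the intrinsics and any distortion apply to the point x, -y, -z); pixel columns grow to the right and rows downward; lengths in m; the calibration is good to about 2 mm. A picture is of the moment at which its call begins. There is no depth.
- r.close_job(): hands the job in, once; it reports no verdict.
The state is a dict: "time": time; "joint_positions": joint angles; "joint_vel": joint speeds; "joint_torque": joint torques, N m; "ee_pos": TCP position; "eef_rot": TCP orientation; "ft_force": force on the tool from outside, world axes, zero at the start; "torque": the same for the moment, N m; "width": finger opening in m.
Only numpy, scipy, OpenCV 4.12 (cv2) and the standard library are available. Lean on these libraries where they do the work, as an engineer would, in place of code of your own. Each camera call takes 0.05 s, during which the arm holds its last target. There are 200 camera calls.

## Working session

There is one attempt and no reset: what is moved stays moved. The work goes in short steps, Python scripts to look and compute and a shell command to move; the robot and the scene stay as the last step left them, time stands still between calls to the robot, and variables do not carry over. Pictures are saved under pics/ and viewed, about 8 in all and at most 12, crops included, and the job is handed in when it is done.

```bash
mkdir -p pics
python3 - <<'E'
from bench import r
import cv2
print(r.read_state()); print(r.tip_extent)
for n in("side","top"):
    c=r.camera(n); cv2.imwrite(f"pics/{n}0.png",c["pixels"][:,:,::-1])
    print(n,{k:v for k,v in c.items() if k!="pixels"})
E
```

```text
{'time': 0.0, 'joint_positions': array([ 1.31140532,  0.33285855, -0.0647066 ,  1.46094566,  0.0216019 ,
        1.34988475, -0.08852717]), 'joint_vel': array([-0.00175386,  0.0001501 , -0.00069611,  0.00067259,  0.00098628,
        0.00023389,  0.00057076]), 'joint_torque': array([ 5.07401073e-04, -6.23252463e+01,  2.44996359e-02, -3.89902103e+01,
       -6.14845916e-02,  3.95232753e-02,  1.44660626e-04]), 'ee_pos': array([ 0.14653128, -0.60721603,  0.24376018]), 'eef_rot': array([ 9.92999159e-01,  1.18119347e-01, -1.14767613e-04, -6.90876575e-04]), 'ft_force': array([-0.07534995,  0.54751983, -0.05400559]), 'torque': array([-0.00287565,  0.00874131,  0.01195096]), 'width': 0.08708986759915958}
0.022
side {'fx': 500.9517266018525, 'fy': 500.9517266018525, 'cx': 284.93477610836294, 'cy': 211.2493088735202, 'k1': -0.15262961837626432, 'camera_from_world': array([[-0.97786093, -0.20915688,  0.00643456,  0.52932727],
       [ 0.16395467, -0.74669736,  0.64464092, -0.11302166],
       [-0.13002642,  0.63142415,  0.76445842, -1.15838981],
       [ 0.        ,  0.        ,  0.        ,  1.        ]])}
top {'fx': 384.45490802824634, 'fy': 384.45490802824634, 'cx': 281.7408598625109, 'cy': 209.17873292206247, 'k1': 0.007737607342791828, 'camera_from_world': array([[ 0.0062696 , -0.99881113,  0.0483427 ,  0.01715107],
       [ 0.99272258,  0.01203076,  0.11982131, -0.54052152],
       [-0.12026046,  0.04723965,  0.99161779, -0.67887617],
       [ 0.        ,  0.        ,  0.        ,  1.        ]])}
```

View pics/side0.png

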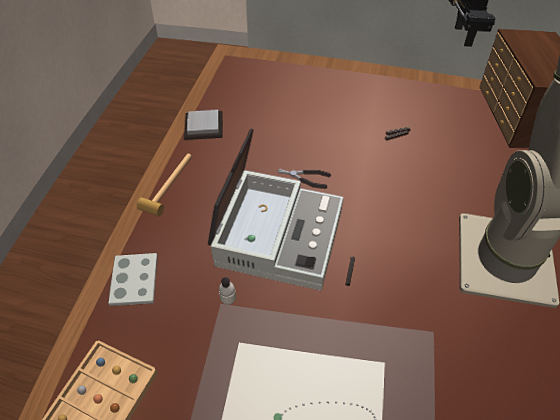

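View pics/top0.png

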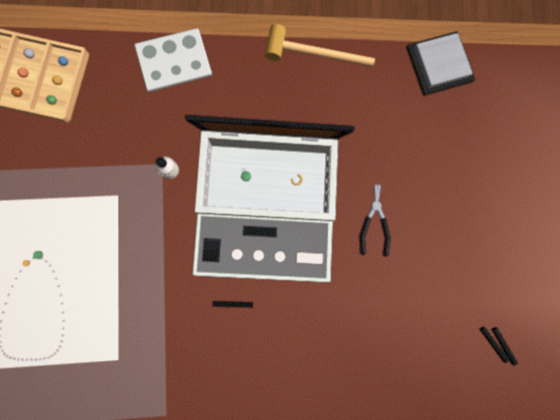

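Side view: lid corners are at about (251,131) and (211,243), with the deck on the right. Top view: keys at (237,254), (259,255), (280,257), start (310,258), rocker (211,250), lid's upper edge from (187,118) to (353,128).

```bash
cat > h.py <<'E'
import numpy as np, cv2
def ray(c,uv):
    K=np.array([[c["fx"],0,c["cx"]],[0,c["fy"],c["cy"]],[0,0,1]])
    p=cv2.undistortPoints(np.array([[uv]],float),K,np.array([c["k1"],0,0,0,0]))[0,0]
    T=c["camera_from_world"];R=T[:3,:3]
    d=R.T@np.array([p[0],-p[1],-1]);return -R.T@T[:3,3],d/np.linalg.norm(d)
def onz(c,uv,z):
    o,d=ray(c,uv);return o+d*(z-o[2])/d[2]
def tri(c1,u1,c2,u2):
    o1,d1=ray(c1,u1);o2,d2=ray(c2,u2)
    s=np.linalg.lstsq(np.c_[d1,-d2],o2-o1,rcond=None)[0]
    a,b=o1+d1*s[0],o2+d2*s[1];return (a+b)/2,np.linalg.norm(a-b)
E
python3 - <<'E'
from h import *
from bench import r
np.set_printoptions(precision=4,suppress=True)
C={n:r.camera(n) for n in("side","top")}
for n,(x0,y0,x1,y1) in {"top":(190,225,335,285),"side":(275,185,345,290)}.items():
    c=C[n];im=c["pixels"];m=np.zeros(im.shape[:2],np.uint8)
    g=im.min(2);m[y0:y1,x0:x1]=(g>150)[y0:y1,x0:x1]*255
    k,l,st,ce=cv2.connectedComponentsWithStats(m,connectivity=4)
    for i in range(1,k):
        if st[i,4]>15: print(n,st[i],ce[i].round(1),onz(c,ce[i],.068))
    m[:]=0;m[y0:y1,x0:x1]=(im.max(2)<35)[y0:y1,x0:x1]*255
    k,l,st,ce=cv2.connectedComponentsWithStats(m)
    for i in range(1,k):
        if st[i,4]>40: print(n,'dark',st[i],ce[i].round(1),onz(c,ce[i],.066))
a=C["top"]["pixels"][100:290,180:360,::-1];b=C["side"]["pixels"][120:295,200:350,::-1]
a=cv2.resize(a,None,fx=3,fy=3,interpolation=2);b=cv2.resize(b,None,fx=3,fy=3,interpolation=2)
cv2.imwrite("pics/a1.png",a);cv2.imwrite("pics/b1.png",b)
E
```

```text
top [193 225 140  57 996] [265.5 264.9] [0.439  0.0512 0.068 ]
top [232 249  11  11 102] [236.7 254. ] [0.4574 0.1009 0.068 ]
top [253 250  11  11  99] [258.2 255.1] [0.4558 0.064  0.068 ]
top [275 251  11  11  97] [279.7 256.1] [0.4542 0.0268 0.068 ]
top [297 252  26  12 282] [309.5 257.7] [ 0.4519 -0.0249  0.068 ]
top dark [245 227  31   9 125] [260.4 231. ] [0.4975 0.0607 0.066 ]
top dark [203 249  16  12 122] [210.3 254.7] [0.4558 0.1463 0.066 ]
side [275 185  24  71 698] [282.4 213.8] [0.5404 0.0339 0.068 ]
side [275 188  68  90 717] [313.1 230. ] [0.4631 0.0655 0.068 ]
side [329 199   8   7  29] [332.3 201.1] [ 0.4336 -0.0294  0.068 ]
side [316 216   8   6  43] [319.4 218.5] [0.4546 0.0295 0.068 ]
side [312 228   9   7  48] [316.1 230.9] [0.456  0.0664 0.068 ]
side [309 241   8   7  44] [312.4 243.8] [0.4579 0.1036 0.068 ]
```

View pics/a1.png

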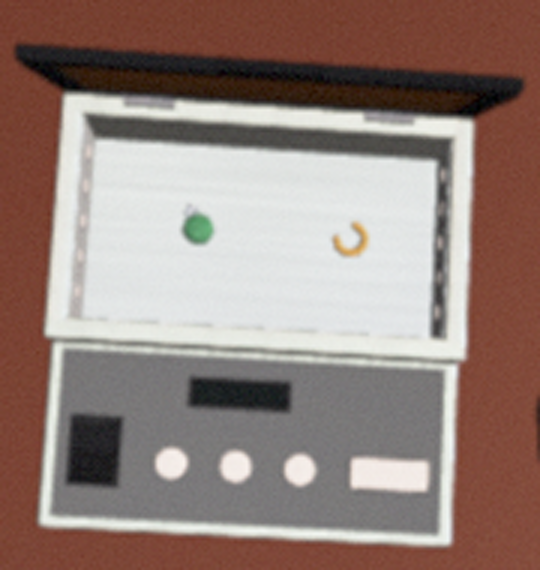

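View pics/b1.png

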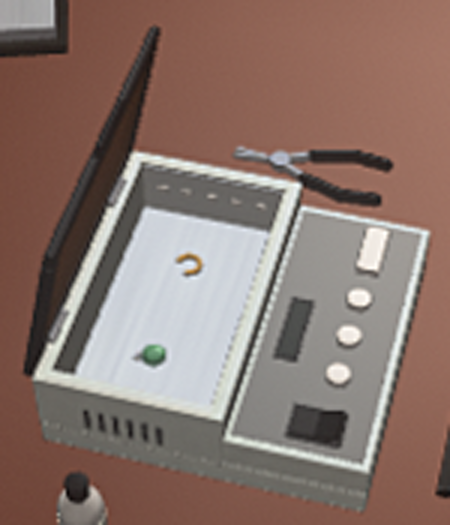

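Crops: the lid leans back past its hinge. Its front corners are at top-crop (17,47) and (523,80), and at side-crop (45,255) and (155,28). The rocker's two wings meet at side-crop (318,425).

Run:
```python
from h import *
from bench import r
np.set_printoptions(precision=4,suppress=True)
s=r.camera("side");t=r.camera("top")
A=lambda x,y:(180+x/3,100+y/3)
B=lambda x,y:(200+x/3,120+y/3)
print("front L",tri(t,A(17,47),s,B(45,255)),"R",tri(t,A(523,80),s,B(155,28)))
for n,p,z in(("frontL",(40,525),.06),("frontR",(450,543),.06),("backL",(65,95),.085),("backR",(473,120),.085),("rock mid",(94,451),.064)):
    print(n,onz(t,A(*p),z))
print("pivot side",onz(s,B(318,425),.064)); print("front tip rocker side", onz(s,B(346,428),.068))
```

```text
front L (array([0.6462, 0.1645, 0.2201]), np.float64(0.0007319901290970208)) R (array([ 0.6352, -0.0708,  0.2177]), np.float64(0.0020900767817324905))
frontL [0.4211 0.175  0.06  ]
frontR [ 0.4116 -0.0617  0.06  ]
backL [0.6676 0.1645 0.085 ]
backR [ 0.6578 -0.0732  0.085 ]
rock mid [0.4634 0.1449 0.064 ]
pivot side [0.4632 0.1507 0.064 ]
front tip rocker side [0.4429 0.1517 0.068 ]
```

```bash
python3 -m jog '[[0,0,0,0.14,1],[0,0,0,0.14,1],[3.9,-3,0,0,1],[3.9,-3,0,0,1],[3.9,-3,0,0,1],[3.9,-3,0,0,1],[3.9,-3,0,0,1],[3.9,-3,0,0,1],[3.9,-3,0,0,1],[3.9,-3,0,0,1]]' 20
```

```text
time: 1.3
ee_pos: [0.4715, -0.3862, 0.2429]
eef_rot: [0.999, -0.036, -0.002, 0.001]
ft_force: [0.5, -1.0, 0.2]
width: 0.0152
```

```bash
python3 -m jog '[[3.7,-2.9,0,-0.03,1],[3.7,-2.9,0,0,1],[3.7,-2.9,0,0,1],[3.7,-2.9,0,0,1],[3.7,-2.9,0.3,0,1],[3.7,-2.9,0.3,0,1],[3.7,-2.9,0.3,0,1],[3,-2.5,0.3,0,1],[0,0,0,0,1],[0,0,0,0,1]]'
```

```text
time: 2.3
ee_pos: [0.7847, -0.1538, 0.2245]
eef_rot: [1.0, -0.017, -0.003, -0.0]
ft_force: [-0.4, -0.5, -0.2]
width: 0.0006
```

```bash
python3 -m jog '[[0,-4,0,0,1],[0,-4,0,0,1],[0,-4,0,0,1],[-1,-4,0,0,1],[-1,-3,0,0,1],[-1,-1,0,0,1],[-1,0,0,0,1],[0,0,0,0,1],[0,0,0,0,1],[0,0,0,0,1]]'
```

```text
time: 3.3
ee_pos: [0.7481, 0.0411, 0.2272]
eef_rot: [1.0, -0.025, -0.002, 0.003]
ft_force: [-0.4, -0.4, 0.5]
width: 0.0005
```

Run:
```python
from bench import r
import cv2
im=r.camera("side")["pixels"][60:320,120:400,::-1]
cv2.imwrite("pics/s2.png",cv2.resize(im,None,fx=2,fy=2))
```

```text
(no output)
```

View pics/s2.png

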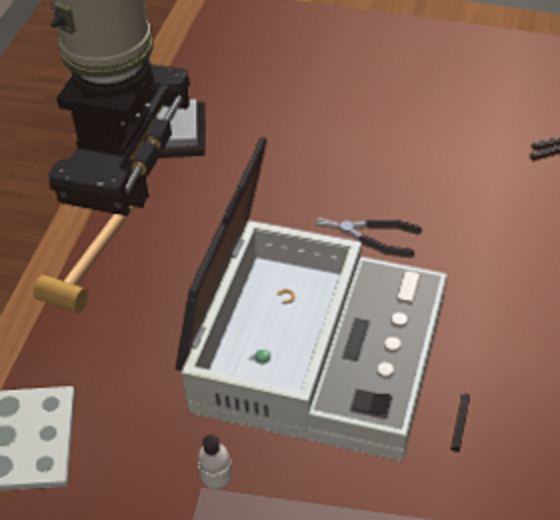

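The gripper hangs behind the lid, with its body at about (120,150) in the crop. The lid is untouched. Next I raise slightly, approach the outer face and begin pushing.

```bash
python3 -m jog '[[-1.5,0,-0.5,0,1],[-1.5,0,-0.5,0,1],[-1.5,0,-0.3,0,1],[-1.5,0,0,0,1],[-1,0,0,0,1],[-0.6,0,0,0,1],[-0.6,0,0,0,1],[-0.6,0,0,0,1],[-0.6,0,0,0,1],[0,0,0,0,1]]'
```

```text
time: 4.35
ee_pos: [0.6535, 0.0399, 0.2388]
eef_rot: [1.0, -0.029, -0.002, 0.004]
ft_force: [0.2, 0.7, 0.0]
width: 0.0003
```

```bash
python3 -m jog '[[-0.7,-0.1,0,-0.01,1],[-0.7,-0.1,0.1,0,1],[-0.7,-0.1,0.1,0,1],[-0.7,-0.1,0.2,0,1],[-0.7,-0.1,0.2,0,1],[-0.7,-0.1,0.3,0,1],[-0.7,-0.1,0.3,0,1],[0,0,0,0,1],[0,0,0,0,1],[0,0,0,0,1]]'
```

```text
time: 5.35
ee_pos: [0.601, 0.0496, 0.226]
eef_rot: [1.0, -0.024, -0.001, 0.004]
ft_force: [1.0, 0.6, 1.2]
width: 0.0003
```

Run:
```python
from bench import r
import cv2
im=r.camera("side")["pixels"][60:320,120:400,::-1]
cv2.imwrite("pics/s3.png",cv2.resize(im,None,fx=2,fy=2))
```

```text
(no output)
```

View pics/s3.png

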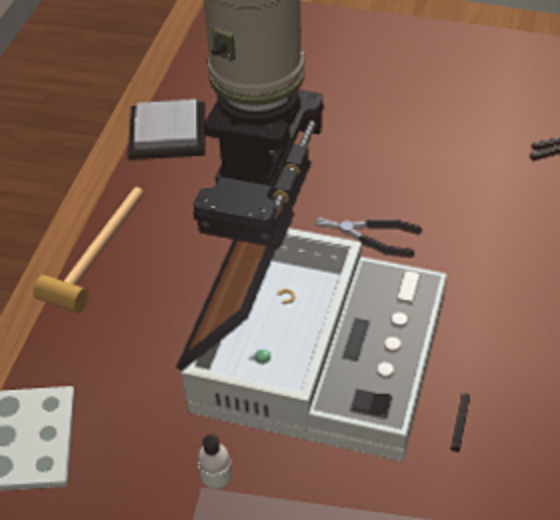

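The lid is following the fingers and is now at about 1.0 rad. I carry on along the arc.

```bash
python3 -m jog '[[-0.7,0,0.45,0,1],[-0.7,0,0.45,0,1],[-0.7,0,0.5,0,1],[-0.6,0,0.6,0,1],[-0.6,0,0.6,0,1],[-0.6,0,0.7,0,1],[-0.5,0,0.7,0,1],[-0.5,0,0.75,0,1],[-0.5,0,0.75,0,1],[0,0,0,0,1]]'
```

```text
time: 6.4
ee_pos: [0.5414, 0.0524, 0.1655]
eef_rot: [1.0, -0.024, -0.002, 0.004]
ft_force: [-0.3, 0.0, 0.0]
width: 0.0008
```

```bash
python3 -m jog '[[-0.2,0,0.5,0,1],[-0.2,0,0.5,0,1],[-0.2,0,0.5,0,1],[-0.1,0,0.5,0,1],[0,0,0.4,0,1],[0,0,0,0,1],[0,0,0,0,1],[0,0,0,0,1],[0,0,0,0,1],[0,0,0,0,1]]'
```

```text
time: 7.4
ee_pos: [0.534, 0.0527, 0.1395]
eef_rot: [1.0, -0.024, -0.002, 0.003]
ft_force: [-0.2, -0.5, -0.5]
width: 0.0003
```

Run:
```python
from bench import r
import cv2
im=r.camera("side")["pixels"][60:320,120:400,::-1]
cv2.imwrite("pics/s4.png",cv2.resize(im,None,fx=2,fy=2))
```

```text
(no output)
```

View pics/s4.png

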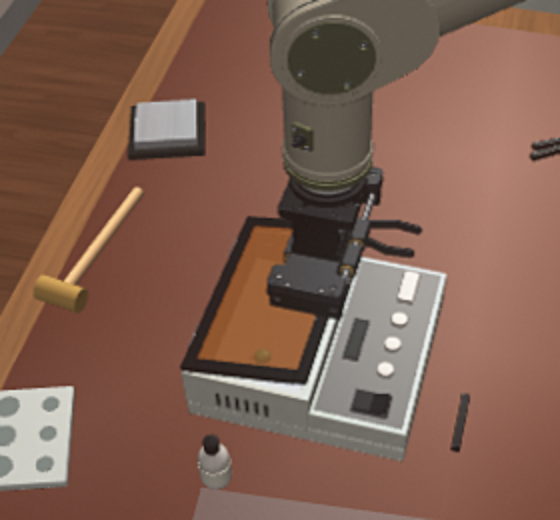

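The lid is at about 0.2 rad and still under the fingers. Now the last stretch, pressing softly.

```bash
python3 -m jog '[[-0.1,0,0.5,0,1],[-0.1,0,0.5,0,1],[-0.1,0,0.5,0,1],[0,0,0.4,0,1],[0,0,0.3,0,1],[0,0,0.2,0,1],[0,0,0.2,0,1],[0,0,0.2,0,1],[0,0,0.2,0,1],[0,0,0.2,0,1]]'
```

```text
time: 8.45
ee_pos: [0.531, 0.0529, 0.1151]
eef_rot: [1.0, -0.024, -0.001, 0.005]
ft_force: [-11.3, -2.1, 24.8]
width: 0.0003
```

Lid bottomed out with the tips at z = 93 mm (25 N). I lift and go above the rocker.

```bash
python3 -m jog '[[0,0,-1,0,1],[0,0,-2,0,1],[-2,-2,0,0,1],[-2,-2,0,0,1],[-2,-2,0,0,1],[-1.5,-2,0,0,1],[-1,-1,0,0,1],[0,0,0,0,1],[0,0,0,0,1],[0,0,0,0,1]]'
```

```text
time: 9.45
ee_pos: [0.4499, 0.1478, 0.1465]
eef_rot: [1.0, -0.026, 0.0, 0.005]
ft_force: [-0.3, 0.4, -0.5]
width: 0.0006
```

Run:
```python
from bench import r
import cv2,numpy as np
c=r.camera("side")
im=c["pixels"][140:320,180:380,::-1]
cv2.imwrite("pics/s5.png",cv2.resize(im,None,fx=3,fy=3))
```

```text
(no output)
```

View pics/s5.png

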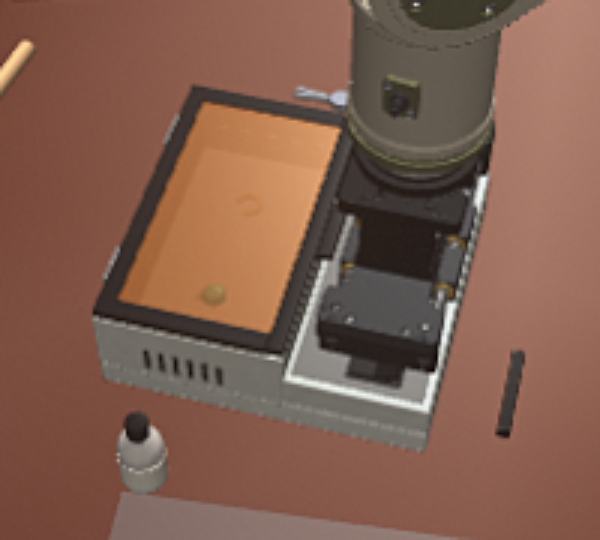

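The lid lies flat and shut, the pendants are still in place, and the gripper is over the rocker. I press down.

```bash
python3 -m jog '[[0,0,1.5,0,1],[0,0,1.5,0,1],[0,0,1.2,0,1],[0,0,0.8,0,1],[0,0,0.4,0,1],[0,0,0.25,0,1],[0,0,0.2,0,1],[0,0,0.2,0,1],[0,0,0.2,0,1],[0,0,0.2,0,1]]'
```

```text
time: 10.5
ee_pos: [0.453, 0.1438, 0.0871]
eef_rot: [1.0, -0.029, 0.0, 0.007]
ft_force: [-12.2, -3.5, 26.3]
width: 0.0007
```

```bash
python3 -m jog '[[0,0,-1,0,1],[0,0,-2,-0.015,1],[0.2,1.5,0,0,1],[0.2,1.5,0,0,1],[0.2,1.5,0,0,1],[0.2,1.5,0,0,1],[0,1.5,0,0,1],[0,0.4,0,0,1],[0,0,0,0,1],[0,0,0,0,1]]'
```

```text
time: 11.5
ee_pos: [0.4618, 0.0644, 0.1257]
eef_rot: [1.0, -0.02, 0.006, 0.006]
ft_force: [-0.8, 0.1, -0.4]
width: 0.0002
```

Run:
```python
from bench import r
import cv2,numpy as np
c=r.camera("side")
im=c["pixels"][170:300,230:370,::-1]
cv2.imwrite("pics/s6.png",cv2.resize(im,None,fx=4,fy=4))
```

```text
(no output)
```

View pics/s6.png

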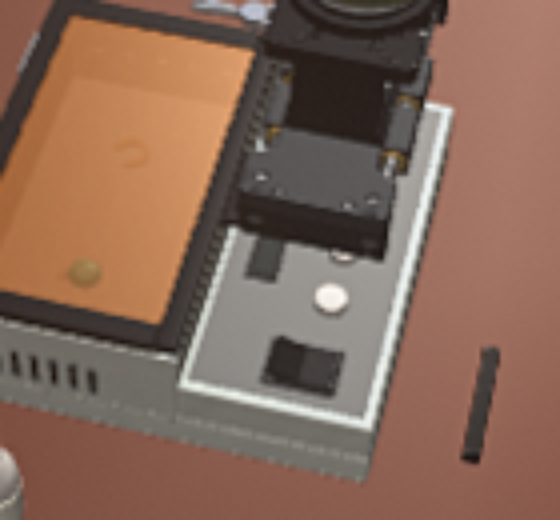

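The rocker's front wing is level and its rear raised, so it is on. Fingers are above the middle key, 5 mm too far in x; I correct that and press.

```bash
python3 -m jog '[[-0.6,0,0,0,1],[0,0,1.0,0,1],[0,0,1.0,0,1],[0,0,0.6,0,1],[0,0,0.4,0,1],[0,0,0.3,0,1],[0,0,0.2,0,1],[0,0,0.2,0,1],[0,0,0.2,0,1],[0,0,0.2,0,1]]'
```

```text
time: 12.55
ee_pos: [0.4553, 0.0665, 0.0846]
eef_rot: [1.0, -0.019, 0.005, 0.007]
ft_force: [-18.2, -2.8, 38.0]
width: 0.0006
```

```bash
python3 -m jog '[[0,0,-0.8,0,1],[0,0,-2,0,1],[0,1.8,0,0,1],[0,1.8,0,0,1],[0,1.8,0,0,1],[0,1.8,0,0,1],[-0.3,1.5,0,0,1],[-0.2,0.5,0,0,1],[0,0,0,0,1],[0,0,0,0,1]]'
```

```text
time: 13.55
ee_pos: [0.4485, -0.0268, 0.1175]
eef_rot: [1.0, -0.018, 0.008, 0.007]
ft_force: [0.3, 0.6, 0.6]
width: 0.0003
```

```bash
python3 -m jog '[[0.3,0,0,0,1],[0,0,0.8,0,1],[0,0,0.8,0,1],[0,0,0.5,0,1],[0,0,0.3,0,1],[0,0,0.2,0,1],[0,0,0.2,0,1],[0,0,0.2,0,1],[0,0,0.15,0,1],[0,0,0.1,0,1]]'
```

```text
time: 14.55
ee_pos: [0.4528, -0.0246, 0.0851]
eef_rot: [1.0, -0.016, 0.008, 0.007]
ft_force: [-9.6, 0.0, 18.6]
width: 0.0003
```

Bottomed at 18.6 N, which is well above the 4 N needed. I lift clear, back away and check.

```bash
python3 -m jog '[[0,0,-0.8,0,1],[0,0,-2,0,1],[0,0,-3,0,1],[0,0,-3,0,1],[0,3,-2,0,1],[0,4,0,0,1],[0,4,0,0,1],[0,4,0,0,1],[0,4,0,0,1],[0,0,0,0,1]]'
python3 - <<'E'
from bench import r
import cv2,numpy as np
im=np.hstack([r.camera("side")["pixels"][110:320,160:380],r.camera("top")["pixels"][100:310,150:400]])[:,:,::-1]
cv2.imwrite("pics/f.png",cv2.resize(im,None,fx=1.7,fy=1.7))
E
```

```text
time: 15.55
ee_pos: [0.4456, -0.2193, 0.2032]
eef_rot: [1.0, -0.014, 0.011, 0.008]
ft_force: [-0.1, 0.3, 0.4]
width: 0.0005
```

View pics/f.png

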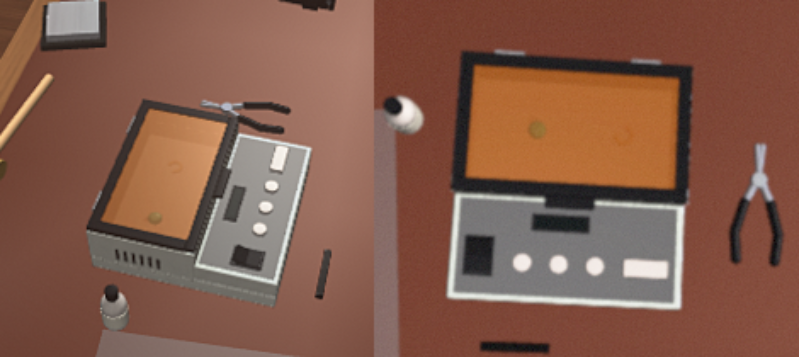

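The final picture shows the lid flat, the rocker flipped, all keys up, and the pendants, bottle, stick and pliers where they were. The arm is clear of the box.

```bash
python3 -c "
from bench import r
print(r.close_job())"
```

```text
the job is handed in; nothing more can be done
None
```

The cure sequence was carried out in the order asked and handed in after about 15.6 s of robot time; no verdict was reported. With closed fingers I swung the lid shut from behind, pressed the rocker's front end level, then pressed the middle time key and last the start key.

| Step | Fingertip height at the bottom | Expected | Force at the end |
|---|---|---|---|
| Lid | 93.1 mm | 93 mm | 25 N |
| Rocker | 65.1 mm | 65 mm | 26 N |
| Middle time key | 62.6 mm | 63 mm | 38 N |
| Start key | 63.1 mm | 63 mm | 19 N |

- **Force:** These are the vertical forces through the fingertips once each part had bottomed out. The middle key's 38 N (about 42 N with the sideways part) was firmer than I intended, so I pressed the start key more softly.
- **Final check:** The last pictures show the lid flat, the rocker on and all keys up. The pendants, bottle, stick and pliers look unmoved, and the gripper was clear of the box at about 0 N.
- **Not measured directly:** Key travel was judged only from fingertip height and force. That the outer time keys were not pressed rests on the finger size and positions. No check failed or disagreed.

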